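# Twist-lock a capacitor into a tilted bayonet socket

## Task

Take the white can capacitor out of its grey transport collar and fit it in the twist-lock socket on the tilted stand: bring its plug into the socket, feel for the two slots by pressing lightly and turning until the lugs drop in, then push it down against the spring, turn it a quarter turn clockwise (looking into the socket) to the stop and let it spring back into its locked seat. Let go so that it stays locked there, square in the socket, and leave the other things on the table where they are.

Things in the scene. Friction and masses are not known exactly. Their poses are not given: they have to be found in the camera images.
- capacitor_mid (a point): White-sleeved can capacitor, about 0.2 kg, 120 mm long plus two 5 mm brass screws on top; stands plug-down in the grey collar. This point is on its axis half-way up, 60 mm above the plug's tip. z = axis, from plug to screws; x = line of the two lugs (a half turn is the same). The round body, 50 mm in diameter, runs from 24 mm below this point to 60 mm above; grasp there.
- capacitor_tip (a point): Tip of the capacitor's plug, on the axis; same axes. The black plug is 34 mm in diameter and 36 mm long up to the body's shoulder, its last 8 mm tapering to 24 mm. Two opposite lugs stick out of it, 50 mm over both along x, each 10 mm wide and 6 mm high, their undersides 16 mm above the tip. With the lugs lying on the socket's ring the tip is 16 mm inside the mouth.
- socket_mouth (a point): Centre of the mouth of a round black socket (80 mm across, 52 mm deep), on its ring's face, about 82 mm above the table. z = axis, out of the mouth, leaning 30 degrees from vertical toward the robot. x = nominal line of the slots. The aluminium ring in the mouth (8 mm thick, bore 37 mm) has two opposite slots 14 mm wide.
- stand: Steel stand fixed to the table (foot 125x116 mm) that carries the socket; origin at the centre of its underside, z up, the socket leaning to its -x. The slotted ring was clamped at some angle within 20 degrees either way of the socket's x line; that angle is not measured and must be felt or seen. The ring itself does not turn.
- plunger (a joint): Spring plunger in the socket, travel in m from 0 (free, 25 mm inside the mouth), down 0.011. About 5 N when first met, 10 N at the end. The tip must be pushed 33 mm or more deep (shoulder meets ring at 36) to turn clockwise, looking into the socket, 90 degrees to a stop; the other way is blocked. Let go there, the plug rises into its seat, tip 30 mm deep, and cannot turn back.
- collar: Grey plastic ring fixed to the table, 66 mm outside, 39 mm inside, 13 mm high, in which the capacitor's plug stands loosely, tip on the table; origin at the centre of its underside.
- film_cap_5: Bystander: white film capacitor lying on its side, 66x92x66 mm, origin at the centre of its underside.
- spare_breaker: Bystander: pale two-pole breaker, 36x85x63 mm, origin at the centre of its underside.
- solder_spool: Bystander: spool of solder wire, 52x76x42 mm, origin at the centre of its underside.
- tape_black: Bystander: black tape roll lying flat, 69x67x19 mm, origin at the centre of its underside.
- screwdriver_cross: Bystander: screwdriver with a yellow handle, lying, 225 mm long, 30 mm thick, origin at the centre of its underside.

How it is judged:
By the outcome, as a careful person would: the job done as asked, in the order asked, and still so for the second after the job is handed in, with the robot touching nothing.
It also fails if it takes over 64 s, if anything falls off the work surface, if the arm or the gripper's body presses on something with over 40 N, if the wrist force passes 120 N, or if a joint passes its speed limit or range.

## Robot

A 6-joint arm with a two-finger parallel gripper is mounted at the origin on a cart in front of the work surface, level with it; the furniture and walls round the work are solid. World frame = base frame: x ahead of the robot, y to its left, z up, the work surface at z = 0. Lengths are in m, angles in rad, forces in N, time in s.
With the tool pointing down it reaches from about 0.2 to 0.875 m from the base axis. Payload 3.4 kg.
Tool frame: the origin (TCP) lies midway between the tips of the shut fingers; the grasp point (between the pads) lies 19 mm behind it (manip.pinch_z is the distance from the TCP to the grasp point, in m); z points along the fingers, y is the line along which they close (so a half turn about z gives the same grasp; the last joint's range is limited). The gripper opens to 94 mm and grips with 3 to 60 N. Pads are 16 mm wide; open, the fingers measure 119 mm over their backs; the gripper's body (75 mm by 177 mm) begins 78 mm behind the grasp point.
Start: joints at [-1.275, 0.276, 1.505, -0, 1.361, -0.121], TCP at [0.233, -0.526, 0.205] pointing down, gripper open.
Joint ranges: [-2.89, 2.89], [-0.75, 2.08], [0.22, 2.7], [-1.18, 4.32], [0.11, 2.71], [-2.7, 2.7]. Speed limits (rad/s): [2.57, 2.57, 3.14, 3.14, 3.14, 3.14].

## Interface

Orientations are given as a unit quaternion [x, y, z, w].
In Python, from workcell import manip, eyes, nets gives the robot as it stands.
- The arm moves only by the tool carry_out, never from a script. Its argument "moves" is a list of rows, each a list of 7 numbers: the gripper's target within -1 to 1 (fully open at 1, half-way at 0, shut at -1), then the shift along the tool's x, y, z in mm, then the turn, a rotation vector about the tool's x, y, z in degrees. In form: [[jaw, x, y, z, ax, ay, az], ...]. A call has 1 to 20 rows; each row is the pose to reach, as a shift and turn from the pose commanded when the call began, along the tool's axes at that moment; what a row does not reach only later rows make up. A row lasts 1/12 s, in which the tool goes at most 41.7 mm and 7.16 degrees, less where a joint would pass 70% of its speed; a pose out of reach is approached as far as the arm can. A call with a gripper value outside its range is refused whole. The fingers move at their own pace and stop on an object; "grip_force" is the grip in N (left out, the last holds). Time passes only in rows, so rows that repeat a pose let the fingers close. It gives the time, the measured TCP pose, the force, the opening and the grip force at its end, in the units of the state.
- manip.sense(): the state, without advancing time (a new reading comes with each control period).
- eyes.snapshot(name): name is "scene" or "top" or "wrist"; returns a dict with "pixels" (420x560x3 uint8, red, green, blue), "z_map" (420x560 float32, m along the optical axis (not along the pixel's ray), 0 where there is no reading), "fx", "fy", "cx", "cy" (pixels), "R" (3x3) and "t" (3): a world point X has camera coordinates R X + t. Camera axes: x right, y down, z forward; pixel columns grow to the right and rows downward; lengths in m; the calibration is good to about 2 mm. A picture is of the moment at which its call begins.
- manip.sign_off(): hands the job in; it is judged then, once.
Trained networks look in the newest picture that a camera, given by its name, has taken for a name from the list of things; names that differ only in an ending like _2 or _b are one class to them, and where a whole thing is asked for, a point or a joint stands for the part that bears it (a point fixed in the world has none). Each returns a list of dicts, best first, with "p" (0 to 1); they miss things now and then, are a little off and sometimes report something else, mostly with a low value. They report only what shows in the picture. A call takes as long as a camera call.
- nets.find_in(camera, name): "point" ([x, y, z] in m, in world coordinates, good to about 4 mm: the middle of the surface that is visible of it).
- nets.regions_of(camera, name): "region" (420x560 bool, what is visible of it).
- nets.place_of(camera, name): "point" ([x, y, z] in m, in world coordinates, good to about 4 mm: a listed point, or the origin of a listed thing).
The state is a dict: "clock": time; "q": joint angles; "dq": joint speeds; "effort": joint torques, N m; "eef_pos": TCP position; "ee_rot": TCP orientation; "contact_force": force on the tool from outside, world axes, zero at the start; "ft_torque": the same for the moment, N m; "grip_width": finger opening in m; "gripper_force": force on a finger pad.
Only numpy, scipy, OpenCV 4.12 (cv2) and the standard library are available. Lean on these libraries where they do the work, as an engineer would, in place of code of your own. Each camera call takes 0.05 s, during which the arm holds its last target. There are 200 camera calls.

## Working session

There is one attempt and no reset: what is moved stays moved. The work goes in short steps, Python scripts to look and compute and a tool call to move; the robot and the scene stay as the last step left them, time stands still between calls to the robot, and variables do not carry over. Pictures are saved under pics/ and viewed, at most 10 in all, crops included, and the job is handed in when it is done.

Besides the shell and the picture viewer there is one more tool, called in YAML: its name, and indented under it one key for each argument. carry_out: Moves the arm, as the interface text tells. Its arguments: {"type":"object","properties":{"moves":{"type":"array"},"grip_force":{"type":"number"}},"required":["moves"]}

```bash
ls; mkdir -p pics
cat > h.py <<'E'
import numpy as np, cv2
from scipy.spatial.transform import Rotation as Ro
from workcell import manip, eyes, nets
np.set_printoptions(precision=4,suppress=True)
def snap(n,f=None):
    s=eyes.snapshot(n)
    if f: cv2.imwrite('pics/'+f,s['pixels'][:,:,::-1])
    return s
def cloud(s):
    z=s['z_map']; v,u=np.mgrid[:420,:560]
    P=np.stack([(u-s['cx'])/s['fx']*z,(v-s['cy'])/s['fy']*z,z],-1)
    return (P-s['t'])@s['R']
E
python3 - <<'E'
from h import *
a=snap('scene','s.png'); b=snap('top','t.png')
cv2.imwrite('pics/st.png',cv2.resize(np.hstack([a['pixels'],b['pixels']])[:,:,::-1],(800,300),interpolation=cv2.INTER_AREA))
for c in('scene','top'):
  for n in('capacitor_mid','capacitor_tip','socket_mouth','stand','collar','film_cap_5','spare_breaker','solder_spool','tape_black','screwdriver_cross'):
    r=nets.place_of(c,n); print(c,n,[(np.array(x['point']),round(x['p'],2)) for x in r[:2]])
print(manip.sense(), manip.pinch_z)
E
```

```text
pics
scene capacitor_mid [(array([ 0.4622, -0.2028,  0.0588]), 0.79)]
scene capacitor_tip [(array([ 0.4594, -0.1993, -0.0055]), 0.79)]
scene socket_mouth [(array([0.5983, 0.057 , 0.0811]), 0.61)]
scene stand [(array([0.6134, 0.057 , 0.0026]), 0.89)]
scene collar [(array([ 0.4591, -0.2027, -0.001 ]), 0.81)]
scene film_cap_5 [(array([0.6079, 0.0586, 0.0017]), 0.68), (array([ 0.4382, -0.0695, -0.0017]), 0.57)]
scene spare_breaker []
scene solder_spool [(array([ 0.5592, -0.3719,  0.001 ]), 0.5), (array([0.611 , 0.055 , 0.0033]), 0.4)]
scene tape_black [(array([ 0.5602, -0.3731,  0.0002]), 0.97)]
scene screwdriver_cross [(array([0.4151, 0.1529, 0.0008]), 0.97)]
top capacitor_mid [(array([ 0.4568, -0.2004,  0.0596]), 0.82)]
top capacitor_tip [(array([ 0.4575, -0.2008, -0.0009]), 0.82)]
top socket_mouth [(array([0.6016, 0.0541, 0.0824]), 0.86), (array([ 0.4566, -0.2003, -0.0002]), 0.2)]
top stand [(array([0.6059, 0.0558, 0.0022]), 0.65)]
top collar [(array([ 0.4571, -0.1963, -0.0024]), 0.52)]
top film_cap_5 [(array([ 0.4372, -0.0673, -0.0021]), 0.58)]
top spare_breaker [(array([ 0.5502, -0.0678, -0.0022]), 0.68)]
top solder_spool [(array([ 0.4793, -0.4194, -0.0017]), 0.78), (array([0.5982, 0.0587, 0.0836]), 0.46)]
top tape_black [(array([ 0.5628, -0.3738, -0.001 ]), 0.77)]
top screwdriver_cross [(array([0.4175, 0.154 , 0.0013]), 0.97)]
{'clock': 1.1, 'q': array([-1.275 ,  0.2758,  1.5049,  0.    ,  1.3607, -0.121 ]), 'dq': array([-0.0004,  0.0006, -0.0005, -0.0005, -0.0004,  0.0001]), 'effort': array([  0.0034, -40.4468, -23.7503,   0.0702,   0.025 ,  -0.    ]), 'eef_pos': array([ 0.2328, -0.5258,  0.2055]), 'ee_rot': array([0.9784, 0.2069, 0.    , 0.0001]), 'contact_force': array([ 0.6118, -0.4468, -0.5127]), 'ft_torque': array([ 0.0069,  0.0009, -0.0371]), 'gripper_force': 0.0, 'grip_width': 0.09380535661175587} 0.0188
```

View pics/s.png

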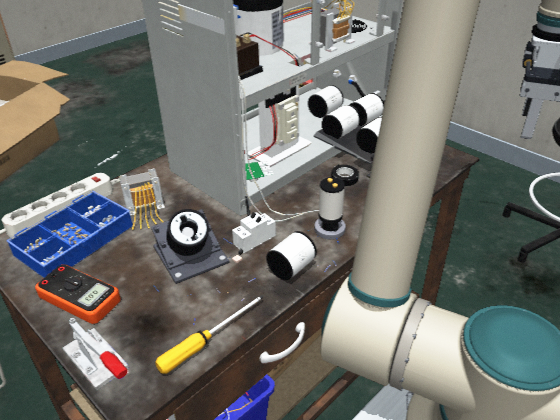

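View pics/t.png

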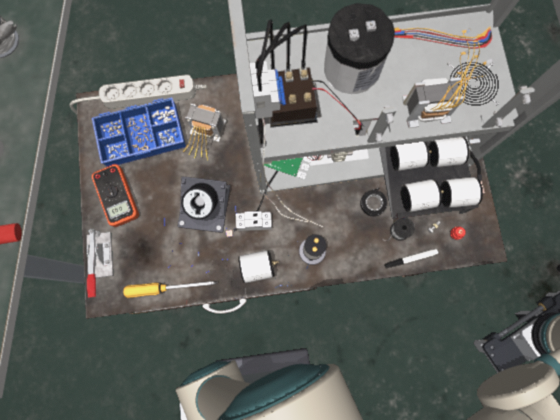

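The scene view shows the socket at about (187,232) and the capacitor at (331,205). In the top view the socket is at (198,203), capacitor (313,249). Bystanders leave the path free from above.

Run:
```python
from h import *
ims=[]
for c in('scene','top'):
    s=snap(c); P=cloud(s); ok=s['z_map']>0
    # socket face plane
    m=np.array([.6,.056,.082]); n0=np.array([-.5,0,.866])
    for k in range(4):
        d=P-m; h=d@n0; r=np.linalg.norm(d-h[...,None]*n0,axis=-1)
        M=ok&(r<.042)&(abs(h)<(.008 if k<2 else .003))
        Q=P[M]; c0=Q.mean(0); n=np.linalg.svd(Q-c0)[2][2]; n*=np.sign(n[2]); 
        n0=n; m=m+((c0-m)@n)*n
    print(c,'plane',n,'yaw',np.degrees(np.arctan2(n[1],n[0])),'tilt',np.degrees(np.arccos(n[2])),M.sum(),'mask centroid',c0,'m',m)
    # capacitor body fit
    M=ok&(np.linalg.norm(P[...,:2]-[.458,-.201],axis=-1)<.045)&(P[...,2]>.045)&(P[...,2]<.112)
    Q=P[M]
    from scipy.optimize import least_squares
    f=least_squares(lambda p:np.hypot(Q[:,0]-p[0],Q[:,1]-p[1])-.025,[.458,-.201],loss='soft_l1',f_scale=.002)
    M2=ok&(np.linalg.norm(P[...,:2]-[.458,-.201],axis=-1)<.023)&(P[...,2]>.112)
    print('cap body',f.x,len(Q),'top',P[M2].mean(0),P[M2][:,2].max(),np.percentile(P[M2][:,2],[20,50,90]))
    for X in([.6,.056,.082],[.458,-.201,.06]):
        q=s['R']@np.array(X)+s['t']; u=int(s['fx']*q[0]/q[2]+s['cx']); v=int(s['fy']*q[1]/q[2]+s['cy'])
        ims.append(cv2.resize(s['pixels'][v-33:v+33,u-44:u+44],(400,300),interpolation=cv2.INTER_CUBIC))
cv2.imwrite('pics/c.png',np.vstack([np.hstack(ims[:2]),np.hstack(ims[2:])])[:,:,::-1])
```

```text
scene plane [-0.4823  0.1255  0.867 ] yaw 165.41711395160144 tilt 29.889353828911844 767 mask centroid [0.5983 0.0604 0.0813] m [0.5996 0.0561 0.0827]
cap body [ 0.4596 -0.1991] 633 top [ 0.4565 -0.199   0.1202] 0.12665322359533085 [0.1188 0.1199 0.1233]
top plane [-0.4817  0.1238  0.8675] yaw 165.58478841395538 tilt 29.828180656827627 522 mask centroid [0.6001 0.0586 0.0821] m [0.5998 0.056  0.0823]
cap body [ 0.4606 -0.1996] 69 top [ 0.4582 -0.2007  0.1198] 0.1284067078045118 [0.1179 0.1196 0.1231]
```

View pics/c.png

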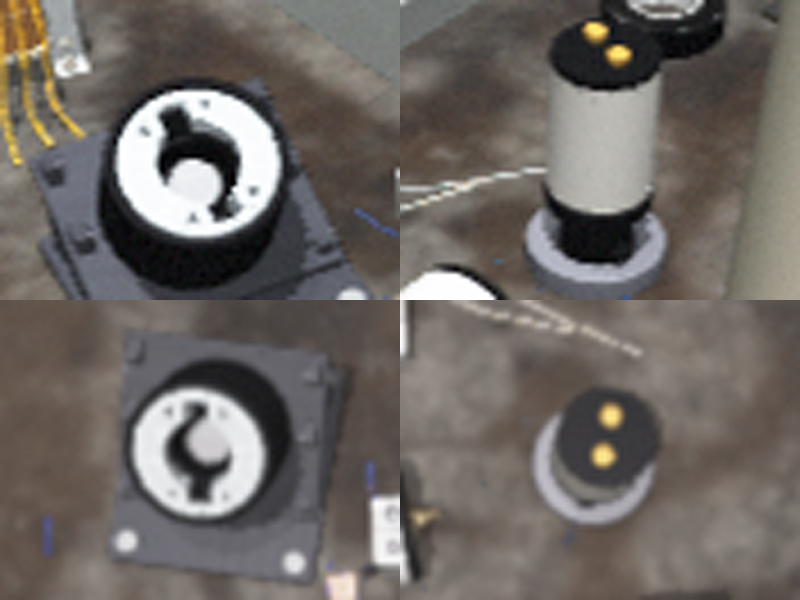

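The crops show the slotted ring clearly, with slots near (180,120)/(225,210) in the scene view and (195,410)/(203,490) in the top view. The lugs are hidden in shadow under the can. I'll move above the can.

```bash
cat >> h.py <<'E'
def to(pos,R=None):
    s=manip.sense(); R0=Ro.from_quat(s['ee_rot']); R=R0 if R is None else R
    d=R0.inv().apply(np.array(pos)-s['eef_pos'])*1000
    print('shift',d.round(1),'rot',np.degrees((R0.inv()*R).as_rotvec()).round(2))
E
python3 -c "
from h import *
to([.459,-.2,.2]);to([.459,-.2,.061])"
```

```text
shift [ 338.8 -206.3    5.5] rot [0. 0. 0.]
shift [ 338.8 -206.4  144.5] rot [0. 0. 0.]
```

carry_out:
  moves:
    - [1,339,-206,-20,0,0,0]
    - [1,339,-206,-20,0,0,0]
    - [1,339,-206,-20,0,0,0]
    - [1,339,-206,-20,0,0,0]
    - [1,339,-206,-20,0,0,0]
    - [1,339,-206,-20,0,0,0]
    - [1,339,-206,-20,0,0,0]
    - [1,339,-206,-20,0,0,0]
    - [1,339,-206,-20,0,0,0]
    - [1,339,-206,-20,0,0,0]
    - [1,339,-206,-20,0,0,0]
    - [1,339,-206,-20,0,0,0]
    - [1,339,-206,-20,0,0,0]

```text
clock: 2.28
eef_pos: [0.4589, -0.2008, 0.2254]
ee_rot: [0.978, 0.207, -0.0, 0.0]
contact_force: [-0.2, -0.7, 0.4]
grip_width: 0.0937
gripper_force: 0.0
```

Run:
```python
from h import *
s=snap('wrist','w.png'); P=cloud(s)
print(manip.sense()['q'], 'cam',-s['R'].T@s['t'], s['R'][2])
M=(s['z_map']>0)&(np.linalg.norm(P[...,:2]-[.458,-.2],axis=-1)<.045)&(P[...,2]>.112)
Q=P[M]; print(M.sum(), Q.mean(0) if len(Q) else 0)
if len(Q):
    c,r=cv2.minEnclosingCircle(Q[:,:2].astype(np.float32)*1000); print(c,r)
to([.459,-.2,.061])
```

```text
[-0.5516  0.1526  1.6198 -0.0009  1.3694  0.6036] cam [ 0.5315 -0.1689  0.4048] [-0.2555 -0.1145 -0.96  ]
16026 [ 0.4773 -0.1948  0.3187]
(464.89080810546875, -195.3079833984375) 44.098758697509766
shift [  0.9  -1.  164.3] rot [0. 0. 0.]
```

View pics/w.png

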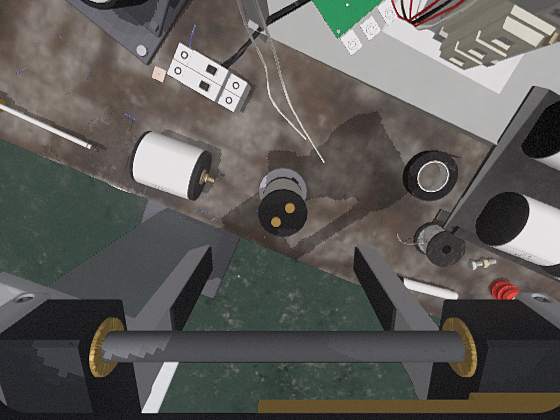

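The wrist view shows the can top at (283,211) with collar behind it, between the fingers.

Run:
```python
from h import *
s=snap('wrist'); P=cloud(s); ok=(s['z_map']>0)&(np.linalg.norm(P[...,:2]-[.458,-.2],axis=-1)<.045)
for lo,hi in((.112,.1215),(.123,.13),(.01,.016)):
    Q=P[ok&(P[...,2]>lo)&(P[...,2]<hi)][:,:2].astype(np.float32)*1000
    print(lo,len(Q),cv2.minEnclosingCircle(Q) if len(Q)>4 else Q)
```

```text
0.112 1643 ((457.2458801269531, -201.6907196044922), 24.878210067749023)
0.123 148 ((457.36181640625, -201.5883026123047), 14.559812545776367)
0.01 522 ((456.9958801269531, -201.76060485839844), 32.790000915527344)
```

carry_out:
  moves:
    - [1,-1.4,-0.2,40,0,0,0]
    - [1,-1.4,-0.2,80,0,0,0]
    - [1,-1.4,-0.2,120,0,0,0]
    - [1,-1.4,-0.2,150,0,0,0]
    - [1,-1.4,-0.2,164,0,0,0]
    - [1,-1.4,-0.2,164,0,0,0]
    - [-0.3,-1.4,-0.2,164,0,0,0]
    - [-0.3,-1.4,-0.2,164,0,0,0]
    - [-0.3,-1.4,-0.2,164,0,0,0]
    - [-0.3,-1.4,-0.2,164,0,0,0]
    - [-0.3,-1.4,-0.2,164,0,0,0]
    - [-0.3,-1.4,-0.2,164,0,0,0]
  grip_force: 45

```text
clock: 3.38
eef_pos: [0.4585, -0.2008, 0.0623]
ee_rot: [0.978, 0.207, 0.001, 0.001]
contact_force: [-0.5, -0.6, 1.0]
grip_width: 0.0572
gripper_force: 0.0
```

carry_out:
  moves:
    - [-0.3,-1.5,0,0,0,0,0]
    - [-0.3,-1.5,0,0,0,0,0]
    - [-0.3,-1.5,0,0,0,0,0]
    - [-0.6,-1.5,0,0,0,0,0]
    - [-0.6,-1.5,0,0,0,0,0]
    - [-0.6,-1.5,0,0,0,0,0]

```text
clock: 3.88
eef_pos: [0.4568, -0.2014, 0.0619]
ee_rot: [0.978, 0.207, 0.0, 0.0]
contact_force: [-1.3, -0.7, 5.1]
grip_width: 0.0492
gripper_force: 45.0
```

carry_out:
  moves:
    - [-0.6,0,0,-15,0,0,0]
    - [-0.6,0,0,-40,0,0,0]
    - [-0.6,0,0,-80,0,0,0]
    - [-0.6,0,0,-120,0,0,0]
    - [-0.6,0,0,-140,0,0,0]
    - [-0.6,0,0,-140,0,0,0]
    - [-0.6,0,0,-140,0,0,0]

```text
clock: 4.47
eef_pos: [0.4566, -0.2011, 0.2013]
ee_rot: [0.978, 0.207, 0.0, 0.0]
contact_force: [-0.7, 0.4, -1.8]
grip_width: 0.0494
gripper_force: 45.0
```

Run:
```python
from h import *
st=manip.sense(); print(st['eef_pos'],st['grip_width'],st['q'],st['contact_force'],st['ft_torque'])
s=snap('scene'); print('cam',-s['R'].T@s['t'])
X=[.457,-.2015,.175]
q=s['R']@np.array(X)+s['t']; u=int(s['fx']*q[0]/q[2]+s['cx']); v=int(s['fy']*q[1]/q[2]+s['cy']); print(u,v)
c=np.clip(s['pixels'][v-45:v+45,u-60:u+60].astype(float)*2,0,255).astype(np.uint8)
cv2.imwrite('pics/l.png',cv2.resize(c,(800,600),interpolation=cv2.INTER_CUBIC)[:,:,::-1])
P=cloud(s); r=np.linalg.norm(P[...,:2]-[.457,-.2015],axis=-1)
# ring: bright pixels on socket face plane, in-plane image
n=np.array([-.482,.1247,.867]);n/=np.linalg.norm(n)
for c in('top','scene','wrist'):
    s=snap(c) if c!='scene' else s
    m=np.array([.5997,.056,.0825])
    ex=np.cross([0,0,1.],n); ex/=np.linalg.norm(ex); ey=np.cross(n,ex)
    g=np.arange(-50,50,.25)/1000; A,B=np.meshgrid(g,g)   # A along ex, B along ey
    W=m+A[...,None]*ex+B[...,None]*ey; C=W@s['R'].T+s['t']
    uu=(s['fx']*C[...,0]/C[...,2]+s['cx']).astype(np.float32); vv=(s['fy']*C[...,1]/C[...,2]+s['cy']).astype(np.float32)
    im=cv2.remap(s['pixels'],uu,vv,cv2.INTER_LINEAR); cv2.imwrite('pics/face_%s.png'%c,im[::-1,:,::-1])
    gr=im.min(-1); bw=(gr>150).astype(np.uint8)
    nl,lab,stt,cen=cv2.connectedComponentsWithStats(bw)
    k=1+np.argmax(stt[1:,4]); cs,_=cv2.findContours((lab==k).astype(np.uint8),cv2.RETR_EXTERNAL,cv2.CHAIN_APPROX_NONE)
    h=cv2.convexHull(max(cs,key=len)); el=cv2.fitEllipse(h); cc=(np.array(el[0])-200)*.25
    print(c,'ring centre ex,ey mm',cc,'axes',np.array(el[1])*.25,'world',m+(cc[0]*ex+cc[1]*ey)/1000)
    # darkness vs angle at radius 20.5..24 mm
    th=np.radians(np.arange(0,360,1)); d=np.mean([cv2.remap(gr,((cc[0]+R*np.cos(th))/.25+200).astype(np.float32)[None],((cc[1]+R*np.sin(th))/.25+200).astype(np.float32)[None],cv2.INTER_LINEAR)[0] for R in(20.5,21.5,22.5,23.5)],0)
    dk=np.where(d<120)[0]; print('dark deg',dk)
print('ex',ex,'ey',ey)
a=[cv2.imread('pics/face_%s.png'%c) for c in('scene','top')]
cv2.imwrite('pics/faces.png',np.hstack(a))
```

```text
[ 0.4566 -0.2011  0.2013] 0.04937029511059738 [-0.5545  0.1632  1.6672  0.      1.3105  0.5995] [-0.6719  0.3579 -1.824 ] [-0.0174  0.0347  0.02  ]
cam [-0.0946  0.495   0.743 ]
334 159
top ring centre ex,ey mm [-3.8507 -0.9082] axes [68.1499 68.7507] world [0.5999 0.0599 0.082 ]
dark deg [ 82  83  84  85  86  87  88  89  90  91  92  93  94  95  96  97  98  99
 100 101 102 103 104 105 106 107 259 260 261 262 263 264 265 266 267 268
 269 270 271 272 273 274 275 276 277 278 279 280 281 282 283 284 285 286
 287 288 289]
scene ring centre ex,ey mm [-3.8507 -0.9082] axes [68.1499 68.7507] world [0.5999 0.0599 0.082 ]
dark deg [ 82  83  84  85  86  87  88  89  90  91  92  93  94  95  96  97  98  99
 100 101 102 103 104 105 106 107 259 260 261 262 263 264 265 266 267 268
 269 270 271 272 273 274 275 276 277 278 279 280 281 282 283 284 285 286
 287 288 289]Traceback (most recent call last):
  File "<stdin>", line 21, in <module>
    return _wrapfunc(a, 'argmax', axis=axis, out=out, **kwds)
    return bound(*args, **kwds)
ValueError: attempt to get argmax of an empty sequence
```

View pics/l.png

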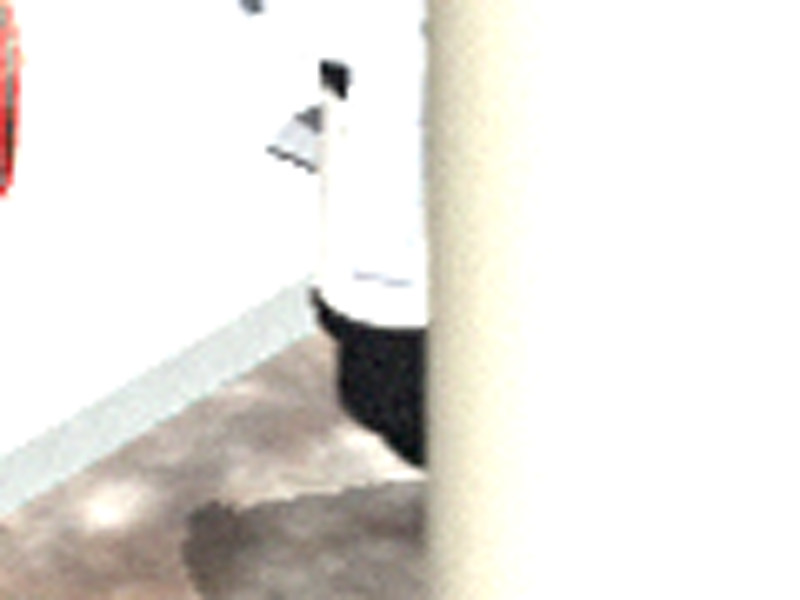

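The scene crop shows the can's left edge and black plug with the arm hiding its right side; no lug is visible on the left edge at (340,380). I'll check cabinet clearance and compute the pre-insertion pose.

```bash
cat >> h.py <<'E'
n=np.array([-.482,.1247,.867]);n/=np.linalg.norm(n)
ex=np.cross([0,0,1.],n); ex/=np.linalg.norm(ex); ey=np.cross(n,ex)
def face(s,out=None,m=np.array([.5999,.0595,.082])):
    g=np.arange(-50,50,.25)/1000; A,B=np.meshgrid(g,g)
    C=(m+A[...,None]*ex+B[...,None]*ey)@s['R'].T+s['t']
    im=cv2.remap(s['pixels'],(s['fx']*C[...,0]/C[...,2]+s['cx']).astype(np.float32),(s['fy']*C[...,1]/C[...,2]+s['cy']).astype(np.float32),cv2.INTER_LINEAR)
    gr=im.min(-1)
    nl,lab,stt,_=cv2.connectedComponentsWithStats((gr>150).astype(np.uint8))
    k=1+np.argmax(stt[1:,4]); cs,_=cv2.findContours((lab==k).astype(np.uint8),cv2.RETR_EXTERNAL,cv2.CHAIN_APPROX_NONE)
    el=cv2.fitEllipse(cv2.convexHull(max(cs,key=len))); cc=(np.array(el[0])-200)*.25
    th=np.radians(np.arange(0,360,2)); R=np.array([20.5,22,23.5])[:,None]
    d=cv2.remap(gr,((cc[0]+R*np.cos(th))/.25+200).astype(np.float32),((cc[1]+R*np.sin(th))/.25+200).astype(np.float32),cv2.INTER_LINEAR).mean(0)
    dk=np.where(d<120)[0]*2
    print('centre',cc,np.array(el[1])*.25,m+(cc[0]*ex+cc[1]*ey)/1000,'dark',dk)
    return im[::-1,:,::-1]
def pose(depth,yaw,m,off=.062):  # tip depth inside mouth (m); yaw: angle of tool y from ex toward ey (deg)
    y=np.cos(np.radians(yaw))*ex+np.sin(np.radians(yaw))*ey; z=-n
    return m+n*(off-depth), Ro.from_matrix(np.stack([np.cross(y,z),y,z],1))
E
python3 - <<'E'
from h import *
s=snap('scene'); a=face(s)
t=snap('top'); b=face(t); cv2.imwrite('pics/faces.png',np.hstack([a,b]))
for c in(s,t):
    P=cloud(c).reshape(-1,3); M=(P[:,2]>.15)&(P[:,0]>.4)&(P[:,0]<.8)&(P[:,1]>-.15)&(P[:,1]<.3)&(c['z_map'].ravel()>0)&(np.hypot(P[:,0]-.457,P[:,1]+.2)>.15)
    Q=P[M]; print(len(Q),[ (y,Q[(abs(Q[:,1]-y)<.025)][:,0].min()) for y in np.arange(-.1,.3,.05) if (abs(Q[:,1]-y)<.025).any()])
m=np.array([.5999,.0599,.082])
for yaw in(0,90,180,270): 
    p,R=pose(-.045,yaw,m); print(yaw,p,R.as_matrix()[:,1]); to(p,R)
E
```

```text
centre [-0.7004 -2.6436] [68.1223 69.444 ] [0.5979 0.0608 0.0807] dark [ 80  82  84  86  88  90  92  94  96  98 100 102 104 106 108 260 262 264
 266 268 270 272 274 276 278 280 282]
centre [-0.4581 -0.0914] [68.1494 68.7352] [0.5999 0.06   0.082 ] dark [ 82  84  86  88  90  92  94  96  98 100 102 104 106 260 262 264 266 268
 270 272 274 276 278 280 282 284 286 288]
9982 [(np.float64(-0.1), np.float64(0.6019937942289382))]
4875 [(np.float64(-0.1), np.float64(0.6061022591200894))]
0 [0.5483 0.0732 0.1748] [-0.2505 -0.9681  0.    ]
shift [ 195.8 -212.6   24.8] rot [-10.15  28.94  37.46]
90 [0.5483 0.0732 0.1748] [ 0.8395 -0.2172  0.498 ]
shift [ 195.8 -212.6   24.8] rot [-28.06  13.49 -50.41]
180 [0.5483 0.0732 0.1748] [0.2505 0.9681 0.    ]
shift [ 195.8 -212.6   24.8] rot [ -36.96  -12.97 -137.53]
270 [0.5483 0.0732 0.1748] [-0.8395  0.2172 -0.498 ]
shift [ 195.8 -212.6   24.8] rot [ 16.15  33.62 124.81]
```

View pics/faces.png

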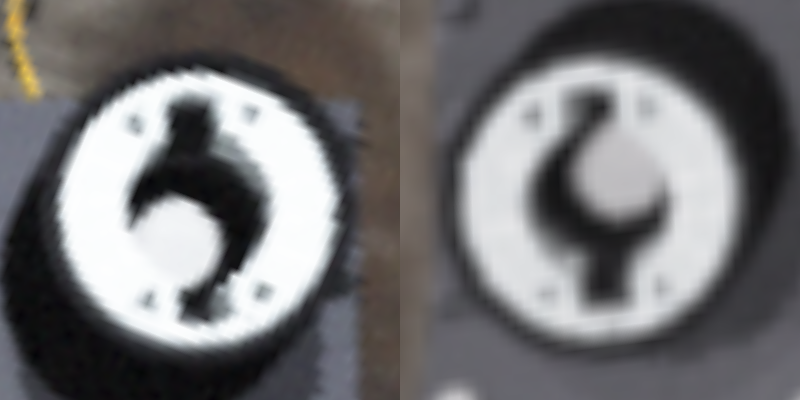

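The rectified faces show the slots at about 94° from the plane's horizontal (near (190,120)/(200,300) and (590,100)/(605,290)). Now the waypoint, clear of the cabinet.

carry_out:
  moves:
    - [-0.6,14,-37,-20,0,0,0]
    - [-0.6,29,-75,-30,0,0,0]
    - [-0.6,43,-112,-30,0,0,0]
    - [-0.6,58,-150,-30,0,0,0]
    - [-0.6,72,-187,-30,0,0,0]
    - [-0.6,72,-187,-30,0,0,0]

```text
clock: 5.22
eef_pos: [0.4447, 0.006, 0.2304]
ee_rot: [0.978, 0.21, -0.001, -0.003]
contact_force: [0.3, -0.3, -2.0]
grip_width: 0.0493
gripper_force: 45.0
```

Run:
```python
from h import *
p,R=pose(-.045,140,np.array([.599,.0604,.0814])); to(p,R)
```

```text
shift [121.5 -19.2  56.3] rot [-34.33   0.06 -98.69]
```

carry_out:
  moves:
    - [-0.6,60,-10,10,-17,0,-49]
    - [-0.6,60,-10,10,-17,0,-49]
    - [-0.6,60,-10,10,-17,0,-49]
    - [-0.6,60,-10,10,-17,0,-49]
    - [-0.6,60,-10,10,-17,0,-49]
    - [-0.6,60,-10,10,-17,0,-49]
    - [-0.6,60,-10,10,-17,0,-49]
    - [-0.6,121.5,-19,56,-34.3,0,-98.7]
    - [-0.6,121.5,-19,56,-34.3,0,-98.7]
    - [-0.6,121.5,-19,56,-34.3,0,-98.7]
    - [-0.6,121.5,-19,56,-34.3,0,-98.7]
    - [-0.6,121.5,-19,56,-34.3,0,-98.7]
    - [-0.6,121.5,-19,56,-34.3,0,-98.7]
    - [-0.6,121.5,-19,56,-34.3,0,-98.7]
    - [-0.6,121.5,-19,56,-34.3,0,-98.7]
    - [-0.6,121.5,-19,56,-34.3,0,-98.7]
    - [-0.6,121.5,-19,56,-34.3,0,-98.7]

```text
clock: 6.63
eef_pos: [0.5492, 0.0648, 0.1742]
ee_rot: [0.446, 0.857, 0.053, 0.253]
contact_force: [-0.0, 0.0, -1.2]
grip_width: 0.0494
gripper_force: 45.0
```

Run:
```python
from h import *
print(manip.sense())
m=np.array([.599,.0604,.0814]);to(*pose(-.045,140,m))
ims=[]
for c in('scene','wrist','top'):
    s=snap(c); X=m+n*(.045+.025); q=s['R']@X+s['t']; u=int(s['fx']*q[0]/q[2]+s['cx']); v=int(s['fy']*q[1]/q[2]+s['cy']); print(c,u,v,q[2])
    u=np.clip(u,45,515);v=np.clip(v,45,375)
    ims.append(cv2.resize(s['pixels'][v-45:v+45,u-45:u+45],(400,400),interpolation=cv2.INTER_CUBIC))
    if c=='wrist': cv2.imwrite('pics/w2.png',s['pixels'][:,:,::-1])
g=lambda i:(255*(i/255.)**.5).astype(np.uint8)[:,:,::-1]
cv2.imwrite('pics/l2.png',g(np.hstack([ims[0],ims[2]])))
```

```text
{'clock': 6.6333, 'q': array([ 0.1303,  0.0508,  2.015 , -0.3457,  0.6172, -0.2446]), 'dq': array([ 0.0079,  0.0064, -0.0324, -0.0028, -0.0036,  0.0042]), 'effort': array([ -0.0523, -27.0627, -22.9881,  -0.9274,  -2.2284,  -0.0703]), 'eef_pos': array([0.5492, 0.0648, 0.1742]), 'ee_rot': array([0.4459, 0.857 , 0.0529, 0.2528]), 'contact_force': array([-0.0428,  0.0369, -1.2366]), 'ft_torque': array([0.0954, 0.2892, 0.0208]), 'gripper_force': 44.99904915690422, 'grip_width': 0.04941745669360258}
shift [ 8.  4. -2.] rot [-0.4   0.43 -0.31]
scene 191 211 0.9768221830438635
wrist 289 227 0.22721994378819316
top 189 212 0.9921326599717903
```

View pics/l2.png

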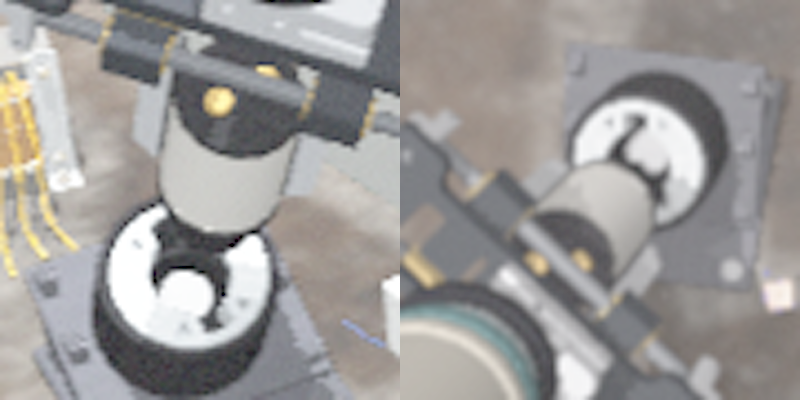

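The crops show the can above the socket; its plug is hidden from both cameras. I'll back off and tip the plug toward the scene camera to see the lugs.

Run:
```python
from h import *
s=manip.sense(); R0=Ro.from_quat(s['ee_rot']); z=np.array([-.35,.25,-.9]); z/=np.linalg.norm(z)
z0=R0.as_matrix()[:,2]; a=np.cross(z0,z); a*=np.arccos(z0@z)/np.linalg.norm(a)
to([.45,.1,.28],Ro.from_rotvec(a)*R0)
```

```text
shift [  34.6  -20.2 -143.8] rot [26.48 47.86 -0.  ]
```

carry_out:
  moves:
    - [-0.6,9,-5,-38,0,0,0]
    - [-0.6,18,-10,-76,6,10,0]
    - [-0.6,35,-20,-110,26.5,48,0]
    - [-0.6,35,-20,-144,26.5,48,0]
    - [-0.6,35,-20,-144,26.5,48,0]
    - [-0.6,35,-20,-144,26.5,48,0]
    - [-0.6,35,-20,-144,26.5,48,0]
    - [-0.6,35,-20,-144,26.5,48,0]
    - [-0.6,35,-20,-144,26.5,48,0]
    - [-0.6,35,-20,-144,26.5,48,0]
    - [-0.6,35,-20,-144,26.5,48,0]
    - [-0.6,35,-20,-144,26.5,48,0]

```text
clock: 7.78
eef_pos: [0.4492, 0.1005, 0.2801]
ee_rot: [0.43, 0.876, 0.036, -0.218]
contact_force: [-0.3, 1.0, -1.2]
grip_width: 0.0494
gripper_force: 45.0
```

Run:
```python
from h import *
st=manip.sense(); R0=Ro.from_quat(st['ee_rot']); print(st['eef_pos'],st['q'],R0.as_matrix()[:,2])
s=snap('scene'); P=cloud(s)
L=R0.inv().apply((P.reshape(-1,3)-st['eef_pos']))*1000; L=L.reshape(P.shape)   # tool frame mm; tip at z=62
r=np.hypot(L[...,0],L[...,1]); ok=(s['z_map']>0)&(r<32)
for lo,hi in((-5,20),(28,38),(40,46),(47,53)):
    M=ok&(L[...,2]>lo)&(L[...,2]<hi); Q=L[M]
    if not len(Q): print(lo,'none');continue
    a=np.degrees(np.arctan2(Q[:,1],Q[:,0])); rr=r[M]; b=np.round(a/10)*10
    print(lo,hi,len(Q),[(int(x),round(float(np.median(rr[b==x])),1),int((b==x).sum())) for x in np.unique(b)])
X=st['eef_pos']+R0.apply([0,0,.03]); q=s['R']@X+s['t']; u=int(s['fx']*q[0]/q[2]+s['cx']); v=int(s['fy']*q[1]/q[2]+s['cy']); print(u,v)
c=cv2.resize(s['pixels'][v-36:v+36,u-48:u+48],(800,600),interpolation=cv2.INTER_CUBIC)
cv2.imwrite('pics/l3.png',(255*(c/255.)**.45).astype(np.uint8)[:,:,::-1])
```

```text
[0.4492 0.1005 0.2801] [-0.1138  0.2757  1.4153  0.2183  1.8406 -0.7555] [-0.3513  0.2502 -0.9022]
-5 20 576 [(-100, 23.0, 3), (-90, 23.2, 8), (-80, 23.9, 7), (-70, 24.9, 33), (-60, 24.8, 28), (-50, 25.9, 45), (-40, 25.9, 41), (-30, 26.7, 52), (-20, 27.6, 53), (-10, 28.1, 55), (0, 27.8, 58), (10, 27.9, 48), (20, 28.0, 42), (30, 27.8, 35), (40, 27.6, 32), (50, 27.5, 14), (60, 27.2, 8), (70, 28.8, 13), (80, 29.9, 1)]
28 38 149 [(-90, 15.1, 2), (-80, 15.7, 4), (-70, 15.5, 1), (-60, 16.7, 9), (-50, 18.5, 9), (-40, 18.3, 12), (-30, 18.1, 14), (-20, 19.9, 16), (-10, 20.0, 14), (0, 20.4, 17), (10, 21.0, 14), (20, 20.3, 12), (30, 20.7, 12), (40, 20.3, 6), (50, 19.8, 5), (60, 19.0, 1), (70, 19.0, 1)]
40 46 132 [(-140, 21.2, 1), (-130, 16.4, 1), (-120, 20.0, 11), (-110, 17.3, 6), (-100, 14.9, 2), (-90, 15.3, 1), (-70, 16.4, 3), (-60, 16.9, 2), (-50, 18.5, 6), (-40, 19.9, 7), (-30, 18.6, 9), (-20, 19.1, 8), (-10, 20.6, 11), (0, 20.0, 9), (10, 19.9, 8), (20, 20.1, 11), (30, 26.4, 21), (40, 28.5, 11), (50, 28.4, 3), (60, 19.0, 1)]
47 53 81 [(-80, 15.4, 3), (-70, 15.8, 5), (-50, 18.1, 7), (-40, 17.4, 8), (-30, 19.5, 6), (-20, 19.8, 10), (-10, 19.1, 7), (0, 20.3, 7), (10, 19.5, 9), (20, 20.4, 7), (30, 20.1, 6), (40, 20.4, 2), (50, 19.4, 4)]
214 201
```

View pics/l3.png

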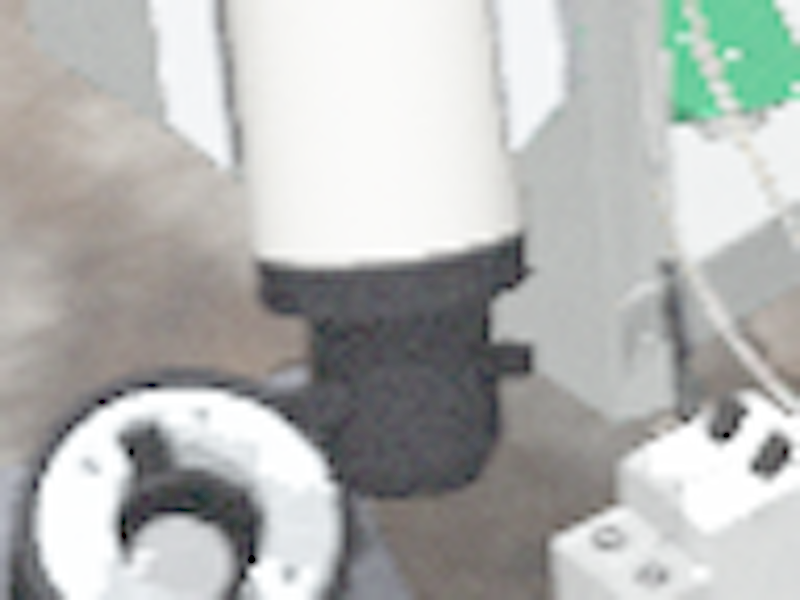

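The plug is now visible, and one lug sticks out to the right at about (510,360). I'll get its azimuth from depth, and the axis offset.

Run:
```python
from h import *
from scipy.optimize import least_squares
st=manip.sense(); R0=Ro.from_quat(st['ee_rot'])
s=snap('scene'); P=cloud(s); T=lambda A:R0.inv().apply(A.reshape(-1,3)-st['eef_pos']).reshape(A.shape)*1000
L=T(P); r=np.hypot(L[...,0],L[...,1]); ok=(s['z_map']>0)&(r<33)
cam=R0.inv().apply(-s['R'].T@s['t']-st['eef_pos']); print('view az',np.degrees(np.arctan2(cam[1],cam[0])))
for lo,hi,rad in((0,20,25),(28,37,17),(47,53,17)):
    Q=L[ok&(L[...,2]>lo)&(L[...,2]<hi)]
    f=least_squares(lambda p:np.hypot(Q[:,0]-p[0],Q[:,1]-p[1])-rad,[0,0],loss='soft_l1'); print(lo,f.x)
o=f.x
M=ok&(L[...,2]>38)&(L[...,2]<48)
d=L-np.r_[o,0]; rr=np.hypot(d[...,0],d[...,1]); M&=(rr>20.5)
Q=d[M]; print(np.c_[Q,rr[M],np.degrees(np.arctan2(Q[:,1],Q[:,0]))].round(1))
```

```text
view az -16.334663115000428
0 [2.9599 1.3116]
28 [3.2184 1.1558]
47 [3.0888 1.1625]
[[ -18.8  -12.8   40.6   22.7 -145.7]
 [ -20.2  -14.    41.    24.6 -145.4]
 [ -16.8  -16.5   40.4   23.5 -135.5]
 [  -9.1  -18.4   40.3   20.5 -116.4]
 [ -12.3  -19.1   41.1   22.7 -122.8]
 [ -12.3  -20.7   41.1   24.  -120.7]
 [ -10.   -18.    42.    20.6 -119.1]
 [ -11.6  -19.1   42.5   22.4 -121.3]
 [ -14.9  -19.8   43.3   24.8 -126.9]
 [ -12.6  -18.7   44.3   22.5 -124.1]
 [ -13.6  -20.    44.6   24.2 -124.3]
 [ -13.1  -16.8   45.9   21.3 -128. ]
 [ -13.1  -18.4   45.9   22.5 -125.4]
 [ -13.5  -19.8   46.1   24.  -124.2]
 [  16.3   18.5   40.2   24.6   48.6]
 [  16.1   17.    40.3   23.4   46.5]
 [  14.9   15.8   40.7   21.7   46.8]
 [  17.    13.6   40.3   21.8   38.7]
 [  16.5   12.2   40.5   20.5   36.6]
 [  13.4   21.1   42.3   25.    57.6]
 [  17.5   18.3   41.5   25.3   46.3]
 [  19.3   16.1   41.1   25.1   39.9]
 [  22.5   13.6   40.5   26.2   31.1]
 [  20.9   12.5   40.9   24.4   30.9]
 [  18.7   11.7   41.5   22.1   32. ]
 [  18.3   10.3   41.7   21.    29.4]
 [  20.     8.2   41.3   21.7   22.3]
 [  17.9   18.3   42.9   25.6   45.7]
 [  18.3   16.6   42.9   24.7   42.3]
 [  22.3   13.8   42.    26.2   31.7]
 [  21.8   12.4   42.2   25.1   29.7]
 [  18.9   11.8   43.    22.3   32.1]
 [  18.2   10.5   43.2   21.    30. ]
 [  16.4   19.    44.8   25.1   49.1]
 [  20.8   16.    43.8   26.3   37.5]
 [  22.6   13.9   43.5   26.5   31.6]
 [  23.2   12.2   43.4   26.2   27.6]
 [  21.8   11.1   43.8   24.5   26.9]
 [  20.6    9.9   44.2   22.9   25.7]
 [  15.6   19.4   46.5   24.9   51.1]
 [  19.6   16.6   45.6   25.7   40.1]
 [  22.2   14.2   45.1   26.3   32.6]
 [  19.3   13.6   45.8   23.6   35.1]
 [  20.2   11.8   45.7   23.4   30.2]
 [  17.2   11.2   46.5   20.5   33. ]]
```

Lug line is at tool azimuth ≈39.5°, so aligning with the slots (94°) needs yaw ≈223.5°, leaving room for the +90° turn.

Run:
```python
from h import *
to(*pose(-.03,223.5,np.array([.599,.0588,.0815])))
```

```text
shift [-129.3   77.    63.7] rot [ 12.85 -57.7  -76.99]
```

carry_out:
  moves:
    - [-0.6,-20,12,0,12.85,-57.7,-77]
    - [-0.6,-40,24,0,12.85,-57.7,-77]
    - [-0.6,-40,24,0,12.85,-57.7,-77]
    - [-0.6,-40,24,0,12.85,-57.7,-77]
    - [-0.6,-40,24,0,12.85,-57.7,-77]
    - [-0.6,-40,24,0,12.85,-57.7,-77]
    - [-0.6,-40,24,0,12.85,-57.7,-77]
    - [-0.6,-40,24,0,12.85,-57.7,-77]
    - [-0.6,-40,24,0,12.85,-57.7,-77]
    - [-0.6,-40,24,0,12.85,-57.7,-77]
    - [-0.6,-40,24,0,12.85,-57.7,-77]
    - [-0.6,-40,24,0,12.85,-57.7,-77]
    - [-0.6,-40,24,0,12.85,-57.7,-77]
    - [-0.6,-70,42,25,12.85,-57.7,-77]
    - [-0.6,-100,60,45,12.85,-57.7,-77]
    - [-0.6,-129.3,77,63.7,12.85,-57.7,-77]
    - [-0.6,-129.3,77,63.7,12.85,-57.7,-77]
    - [-0.6,-129.3,77,63.7,12.85,-57.7,-77]
    - [-0.6,-129.3,77,63.7,12.85,-57.7,-77]

```text
clock: 9.47
eef_pos: [0.5544, 0.0701, 0.1614]
ee_rot: [-0.242, 0.936, -0.124, 0.225]
contact_force: [0.5, 0.1, -0.8]
grip_width: 0.0493
gripper_force: 45.0
```

Run:
```python
from h import *
m=np.array([.599,.0588,.0815])
print(manip.sense()['q'],manip.sense()['contact_force']); to(*pose(-.03,223.5,m)); to(*pose(.013,223.5,m))
for c in('scene','top'):
    s=snap(c); st=manip.sense(); R0=Ro.from_quat(st['ee_rot']); P=cloud(s); L=R0.inv().apply(P.reshape(-1,3)-st['eef_pos'])*1000
    from scipy.optimize import least_squares
    r=np.hypot(L[:,0],L[:,1]); Q=L[(s['z_map'].ravel()>0)&(r<32)&(L[:,2]>2)&(L[:,2]<20)]
    f=least_squares(lambda p:np.hypot(Q[:,0]-p[0],Q[:,1]-p[1])-25,[0,0],loss='soft_l1'); b=R0.apply(np.r_[f.x,0])
    print(c,len(Q),'offset tool',f.x,'world',b); face(s)
```

```text
[ 0.1311  0.073   2.0267 -0.3441  0.5815 -1.7007] [ 0.4979  0.0937 -0.7949]
shift [-0.3  0.   0.2] rot [ 0.11 -0.04 -0.05]
shift [-0.3 -0.  43.2] rot [ 0.11 -0.04 -0.05]
scene 8 offset tool [2.2184 0.9704] world [-2.1179 -0.3001 -1.1346]
centre [-1.1928 -2.6383] [67.4943 69.1937] [0.598  0.0612 0.0807] dark [  0   2   4   6   8  10  12  14  16  18  20  22  24  26  28  30  32  34
  36  38  40  42  44  46  48  50  52  54  56  58  60  62  64  66  68  70
  72  74  76  78  80  82  84  86  88  90  92  94  96  98 100 102 260 262
 264 266 268 270 272 274 276 278 280 282 284 352 354 356 358]
top 0 offset tool [0. 0.] world [0. 0. 0.]
centre [0.1683 2.9731] [62.7412 67.6161] [0.6024 0.0587 0.0835] dark [ 86  88  90  92  94  96  98 100 102 104 106 166 168 170 172 174 176 178
 180 182 184 186 188 190 192 194 196 198 200 202 204 206 208 210 212 214
 216 218 220 222 224 226 228 230 232 234 236 238 240 242 244 246 248 250
 252 254 256 258 260 262 264 266 268 270 272 274 276 278 280 282 284 286
 288 290 292 294 296 298 300 302 304 306 308 310 312 314 316]
```

carry_out:
  moves:
    - [-0.6,0,0,12,0,0,0]
    - [-0.6,0,0,24,0,0,0]
    - [-0.6,0,0,30,0,0,0]
    - [-0.6,0,0,34,0,0,0]
    - [-0.6,0,0,37,0,0,0]
    - [-0.6,0,0,40,0,0,0]
    - [-0.6,0,0,40,0,0,0]

```text
clock: 10.15
eef_pos: [0.5753, 0.0651, 0.1255]
ee_rot: [-0.242, 0.936, -0.124, 0.225]
contact_force: [1.1, 1.3, -1.7]
grip_width: 0.0495
gripper_force: 45.0
```

```bash
cat >> h.py <<'E'
def st(m=np.array([.599,.0588,.0815])):
    s=manip.sense(); R0=Ro.from_quat(s['ee_rot']); d=s['eef_pos']-m
    print('F tool',R0.inv().apply(s['contact_force']),'T',R0.inv().apply(s['ft_torque']),'depth',1000*(.062-d@n),'lat tool',R0.inv().apply(d)[:2]*1000,'q6',s['q'][5],'w',s['grip_width'])
E
python3 -c "
from h import *
st()"
```

```text
F tool [-0.8668  1.2194  1.8053] T [-0.4337 -0.3381  0.0776] depth 11.639041992827142 lat tool [-0.5593 -0.1663] q6 -1.6633695137737805 w 0.049460353308209845
```

carry_out:
  moves:
    - [-0.6,0,0,2,0,0,0]
    - [-0.6,0,0,4,0,0,0]
    - [-0.6,0,0,5,0,0,0]
    - [-0.6,0,0,6,0,0,0]
    - [-0.6,0,0,6,0,0,0]

```text
clock: 10.57
eef_pos: [0.5777, 0.0645, 0.1213]
ee_rot: [-0.242, 0.936, -0.124, 0.225]
contact_force: [-7.1, 4.4, 9.5]
grip_width: 0.0493
gripper_force: 45.0
```

```bash
python3 -c "
from h import *
st()"
```

```text
F tool [ -0.114    3.2868 -12.2407] T [-0.6496 -0.2459  0.0594] depth 16.473088047095032 lat tool [-0.6512 -0.2826] q6 -1.656218041619693 w 0.049282885409685444
```

carry_out:
  moves:
    - [-0.6,0,0,0,0,0,-2.5]
    - [-0.6,0,0,0,0,0,-5]
    - [-0.6,0,0,0,0,0,-5]

```text
clock: 10.82
eef_pos: [0.578, 0.0647, 0.1203]
ee_rot: [-0.283, 0.924, -0.133, 0.219]
contact_force: [0.0, 4.0, 1.0]
grip_width: 0.0492
gripper_force: 45.0
```

```bash
python3 -c "
from h import *
st()"
```

```text
F tool [-2.7151  2.8413 -1.3648] T [-0.8986 -0.7246  0.143 ] depth 17.498858931731114 lat tool [-0.5741  0.1353] q6 -1.7442256917765915 w 0.04922546134119833
```

carry_out:
  moves:
    - [-0.6,0,0,2,0,0,0]
    - [-0.6,0,0,4,0,0,0]
    - [-0.6,0,0,6,0,0,0]
    - [-0.6,0,0,6,0,0,0]

```text
clock: 11.15
eef_pos: [0.5813, 0.0636, 0.1147]
ee_rot: [-0.282, 0.924, -0.134, 0.219]
contact_force: [2.9, 4.5, 0.1]
grip_width: 0.0494
gripper_force: 45.0
```

```bash
python3 -c "
from h import *
st()"
```

```text
F tool [-4.7672  2.214   0.6981] T [-0.7307 -1.1205  0.0917] depth 24.11040381642892 lat tool [-0.5623 -0.1882] q6 -1.7352977062894326 w 0.0493650495876799
```

carry_out:
  moves:
    - [-0.6,-0.7,0.4,2,0,0,0]
    - [-0.6,-0.7,0.4,4,0,0,0]
    - [-0.6,-0.7,0.4,6,0,0,0]
    - [-0.6,-0.7,0.4,8,0,0,0]
    - [-0.6,-0.7,0.4,10,0,0,0]
    - [-0.6,-0.7,0.4,10.5,0,0,0]
    - [-0.6,-0.7,0.4,10.5,0,0,0]

```text
clock: 11.73
eef_pos: [0.5861, 0.0626, 0.1063]
ee_rot: [-0.282, 0.924, -0.134, 0.219]
contact_force: [-2.8, 3.6, 9.0]
grip_width: 0.0498
gripper_force: 45.0
```

```bash
python3 -c "
from h import *
st()"
```

```text
F tool [-2.9393  0.8525 -9.5718] T [-0.4262 -0.5734  0.1688] depth 33.78918366241544 lat tool [-0.7488 -0.1958] q6 -1.7184146041317216 w 0.049763282329918584
```

carry_out:
  moves:
    - [-0.6,-0.4,0,1.2,0,0,0]
    - [-0.6,-0.4,0,1.2,0,0,0]
    - [-0.6,-0.4,0,1.2,0,0,5]
    - [-0.6,-0.4,0,1.2,0,0,10]
    - [-0.6,-0.4,0,1.2,0,0,15]
    - [-0.6,-0.4,0,1.2,0,0,20]
    - [-0.6,-0.4,0,1.2,0,0,20]

```text
clock: 12.32
eef_pos: [0.5867, 0.0621, 0.1053]
ee_rot: [-0.116, 0.96, -0.094, 0.239]
contact_force: [-3.8, 2.0, 8.0]
grip_width: 0.0491
gripper_force: 45.0
```

```bash
python3 -c "
from h import *
st()"
```

```text
F tool [-0.7416  0.693  -8.9847] T [-0.1762 -0.3643  0.1159] depth 35.03468148106663 lat tool [-0.6775 -0.3152] q6 -1.3645639027963117 w 0.04909765368597438
```

carry_out:
  moves:
    - [-0.6,0,0,0,0,0,6]
    - [-0.6,0,0,0,0,0,12]
    - [-0.6,0,0,0,0,0,18]
    - [-0.6,0,0,0,0,0,24]
    - [-0.6,0,0,0,0,0,30]
    - [-0.6,0,0,0,0,0,36]
    - [-0.6,0,0,0,0,0,42]
    - [-0.6,0,0,0,0,0,48]
    - [-0.6,0,0,0,0,0,54]
    - [-0.6,0,0,0,0,0,58]
    - [-0.6,0,0,0,0,0,58]

```text
clock: 13.23
eef_pos: [0.586, 0.0615, 0.105]
ee_rot: [0.364, 0.896, 0.033, 0.254]
contact_force: [-4.1, 0.3, 9.1]
grip_width: 0.0494
gripper_force: 45.0
```

```bash
python3 -c "
from h import *
st()"
```

```text
F tool [-1.2259 -0.1465 -9.8495] T [ 0.0028 -0.2845  0.0936] depth 35.07764416582936 lat tool [-0.4678 -0.5711] q6 -0.3527955477200319 w 0.04939293776680135
```

carry_out:
  moves:
    - [-0.6,0,0,0,0,0,3]
    - [-0.6,0,0,0,0,0,6]
    - [-0.6,0,0,0,0,0,9]
    - [-0.6,0,0,0,0,0,12]
    - [-0.6,0,0,0,0,0,12]

```text
clock: 13.65
eef_pos: [0.5858, 0.0613, 0.1048]
ee_rot: [0.455, 0.853, 0.059, 0.249]
contact_force: [-4.2, 0.7, 8.8]
grip_width: 0.0493
gripper_force: 45.0
```

```bash
python3 -c "
from h import *
st()"
```

```text
F tool [-0.787   0.1651 -9.7087] T [-0.0123 -0.3503  0.0065] depth 35.10254333729981 lat tool [-0.5333 -0.7408] q6 -0.14421133386733925 w 0.04931873350636404
```

carry_out:
  moves:
    - [-0.6,0,0,0,0,0,2]
    - [-0.6,0,0,0,0,0,4]
    - [-0.6,0,0,0,0,0,6]
    - [-0.6,0,0,0,0,0,6]

```text
clock: 13.98
eef_pos: [0.5866, 0.0608, 0.1054]
ee_rot: [0.498, 0.829, 0.071, 0.246]
contact_force: [-2.2, -1.9, 8.2]
grip_width: 0.0495
gripper_force: 45.0
```

```bash
python3 -c "
from h import *
st()"
```

```text
F tool [-3.5683  0.3289 -7.9271] T [ 0.0269 -0.9374 -0.4079] depth 35.07428699980642 lat tool [-1.5952 -0.1648] q6 -0.04112608815193161 w 0.04954172345428014
```

carry_out:
  moves:
    - [-0.6,0,0,0,0,0,1.5]
    - [-0.6,0,0,0,0,0,3]
    - [-0.6,0,0,0,0,0,3]

```text
clock: 14.23
eef_pos: [0.5866, 0.0606, 0.1054]
ee_rot: [0.518, 0.816, 0.077, 0.245]
contact_force: [-1.4, -3.9, 8.0]
grip_width: 0.049
gripper_force: 45.0
```

```bash
python3 -c "
from h import *
st()"
```

```text
F tool [-5.5507  0.116  -7.1708] T [-0.0397 -0.9851 -1.0113] depth 35.06415215319234 lat tool [-1.8383 -0.1369] q6 0.009164413124686377 w 0.04903964634695491
```

Stop reached (torque −1 N·m). Let it rise into the seat while holding against the stop.

carry_out:
  moves:
    - [-0.6,0,0,-1,0,0,0]
    - [-0.6,0,0,-2,0,0,0]
    - [-0.6,0,0,-3,0,0,0]
    - [-0.6,0,0,-4,0,0,0]
    - [-0.6,0,0,-4.5,0,0,-1]
    - [-0.6,0,0,-4.5,0,0,-2]
    - [-0.6,0,0,-4.5,0,0,-2]

```text
clock: 14.82
eef_pos: [0.585, 0.0613, 0.1083]
ee_rot: [0.505, 0.825, 0.073, 0.246]
contact_force: [4.6, -4.5, -0.3]
grip_width: 0.0492
gripper_force: 45.0
```

```bash
python3 -c "
from h import *
st()"
```

```text
F tool [-5.4658  1.3988  3.0144] T [-0.2722 -1.25   -0.3069] depth 31.747818324430437 lat tool [-1.5546 -0.0972] q6 -0.03132934193515557 w 0.04915265044979191
```

carry_out:
  moves:
    - [-0.6,-1,0.2,0,0,0,-2]
    - [-0.6,-1,0.2,0,0,0,-5]
    - [-0.6,-1,0.2,0,0,0,-8]
    - [-0.6,-1,0.2,0,0,0,-8]

```text
clock: 15.15
eef_pos: [0.5845, 0.0614, 0.1089]
ee_rot: [0.446, 0.858, 0.056, 0.249]
contact_force: [-0.7, -0.4, 5.2]
grip_width: 0.0495
gripper_force: 45.0
```

```bash
python3 -c "
from h import *
st()"
```

```text
F tool [-1.9497  0.8596 -4.8044] T [-0.1128 -0.2542  0.0538] depth 30.951643855521898 lat tool [-1.3609 -0.4279] q6 -0.17580772103503303 w 0.04950324594681806
```

carry_out:
  moves:
    - [-0.6,0,0,2,0,0,0]
    - [-0.6,0,0,4,0,0,0]
    - [-0.6,0,0,4,0,0,4]
    - [-0.6,0,0,4,0,0,8]
    - [-0.6,0,0,4,0,0,8]

```text
clock: 15.57
eef_pos: [0.5866, 0.0606, 0.1056]
ee_rot: [0.506, 0.824, 0.074, 0.245]
contact_force: [-1.6, -1.5, 5.5]
grip_width: 0.0494
gripper_force: 45.0
```

```bash
python3 -c "
from h import *
st()"
```

```text
F tool [-2.5084  0.0825 -5.3762] T [-0.1476 -0.5901 -0.3074] depth 34.9042229548533 lat tool [-1.8323 -0.1775] q6 -0.027686932334300553 w 0.04935070720463173
```

carry_out:
  moves:
    - [-0.6,-0.7,0,-1,0,0,0]
    - [-0.6,-0.7,0,-2,0,0,0]
    - [-0.6,-0.7,0,-3,0,0,0]
    - [-0.6,-0.7,0,-4,0,0,0]
    - [-0.6,-0.7,0,-5,0,0,0]
    - [-0.6,-0.7,0,-5.7,0,0,0]
    - [-0.6,-0.7,0,-5.7,0,0,0]

```text
clock: 16.15
eef_pos: [0.5841, 0.0612, 0.1102]
ee_rot: [0.505, 0.824, 0.074, 0.245]
contact_force: [3.1, -3.3, 0.7]
grip_width: 0.049
gripper_force: 45.0
```

```bash
python3 -c "
from h import *
st()"
```

```text
F tool [-4.2108  1.1311  1.2627] T [-0.1952 -0.8715 -0.2585] depth 29.653082122866408 lat tool [-1.7854 -0.1508] q6 -0.04106817802824016 w 0.049032485052763454
```

carry_out:
  moves:
    - [-0.6,-0.6,0,0,0,0,-2]
    - [-0.6,-0.6,0,0,0,0,-5]
    - [-0.6,-0.6,0,0,0,0,-8]
    - [-0.6,-0.6,0,0,0,0,-8]

```text
clock: 16.48
eef_pos: [0.5838, 0.0614, 0.1105]
ee_rot: [0.447, 0.857, 0.057, 0.249]
contact_force: [-0.8, 0.4, 3.5]
grip_width: 0.0492
gripper_force: 45.0
```

```bash
python3 -c "
from h import *
st()"
```

```text
F tool [-0.6201  0.7238 -3.4718] T [-0.0835 -0.2727 -0.0076] depth 29.17944000471343 lat tool [-1.6375 -0.3286] q6 -0.1833997923868033 w 0.04923406112972944
```

carry_out:
  moves:
    - [-0.6,0,0,0,0,0,-2]
    - [-0.6,0,0,0,0,0,-4]
    - [-0.6,0,0,0,0,0,-6]
    - [-0.6,0,0,0,0,0,-6]

```text
clock: 16.82
eef_pos: [0.5845, 0.0615, 0.1109]
ee_rot: [0.404, 0.878, 0.045, 0.252]
contact_force: [1.3, -1.2, 2.3]
grip_width: 0.0491
gripper_force: 45.0
```

```bash
python3 -c "
from h import *
st()"
```

```text
F tool [-2.5373  0.7195 -1.2673] T [-0.1451 -0.6307  0.9176] depth 29.20559087629644 lat tool [-2.0394  0.1773] q6 -0.2847434177010328 w 0.049134352270792846
```

It resists turning back (+0.9 N·m), so it is seated. Re-centre the turn, then release gently.

carry_out:
  moves:
    - [-0.6,0,0,0,0,0,3]
    - [-0.6,0,0,0,0,0,7]
    - [-0.6,0,0,0,0,0,7]
    - [-0.3,0,0,0,0,0,7]
    - [0,0,0,0,0,0,7]
    - [0.3,0,0,0,0,0,7]
    - [0.8,0,0,0,0,0,7]
    - [0.8,0,0,0,0,0,7]
    - [0.8,0,0,0,0,0,7]
    - [0.8,0,0,0,0,0,7]
  grip_force: 10

```text
clock: 17.65
eef_pos: [0.5841, 0.0615, 0.1102]
ee_rot: [0.454, 0.853, 0.059, 0.248]
contact_force: [0.3, 1.4, 0.0]
grip_width: 0.0795
gripper_force: 0.0
```

carry_out:
  moves:
    - [0.8,0,0,-20,0,0,0]
    - [0.8,0,0,-50,0,0,0]
    - [0.8,0,0,-85,0,0,0]
    - [0.8,0,0,-120,0,0,0]
    - [0.8,0,0,-150,0,0,0]
    - [0.8,0,0,-150,0,0,0]
    - [0.8,0,0,-150,0,0,0]

```text
clock: 18.23
eef_pos: [0.5128, 0.0806, 0.2428]
ee_rot: [0.454, 0.853, 0.061, 0.25]
contact_force: [-0.2, 0.1, -0.7]
grip_width: 0.0847
gripper_force: 0.0
```

Run:
```python
from h import *
from scipy.optimize import least_squares
m=np.array([.599,.0588,.0815])
for c in('wrist','scene','top'):
    s=snap(c,'fin_%s.png'%c); P=cloud(s); d=P-m; h=d@n; r=np.linalg.norm(d-h[...,None]*n,axis=-1); ok=s['z_map']>0
    T=P[ok&(r<.022)&(h>.07)&(h<.105)]; 
    if len(T)<20: print(c,len(T)); continue
    c0=np.median(T,0); k=T[abs((T-c0)@n)<.003]; c0=k.mean(0); nn=np.linalg.svd(k-c0)[2][2]; nn*=np.sign(nn[2])
    print(c,len(k),'top height above mouth mm (expect 90)',(c0-m)@n*1e3,'tilt err deg',np.degrees(np.arccos(nn@n)),'lat',((c0-m)@ex*1e3,(c0-m)@ey*1e3))
    Q=P[ok&(r<.035)&(h>.02)&(h<.085)]; x,y,hh=(Q-m)@ex*1e3,(Q-m)@ey*1e3,(Q-m)@n*1e3-50
    f=least_squares(lambda p:np.hypot(x-p[0]-p[2]*hh,y-p[1]-p[3]*hh)-25,[0]*4,loss='soft_l1'); print('  axis fit lat',f.x[:2],'tilt deg',np.degrees(f.x[2:]),len(Q))
```

```text
wrist 1419 top height above mouth mm (expect 90) 92.34283405885448 tilt err deg 0.4881030905179192 lat (np.float64(-0.17786158473102887), np.float64(-0.2610638657143116))
  axis fit lat [ 1.673  -2.0985] tilt deg [-0.3133 -0.1883] 364
scene 337 top height above mouth mm (expect 90) 91.22660618614769 tilt err deg 0.13125923240818865 lat (np.float64(-0.9034789187122496), np.float64(-0.5414769775514348))
  axis fit lat [-2.0382 -1.6955] tilt deg [-0.0948 -0.0498] 366
top 244 top height above mouth mm (expect 90) 90.74088499140782 tilt err deg 0.6677817283884308 lat (np.float64(0.13921556639143706), np.float64(0.6350850301096861))
  axis fit lat [-2.3258 -1.3318] tilt deg [-0.3507 -0.3002] 234
```

View pics/fin_scene.png

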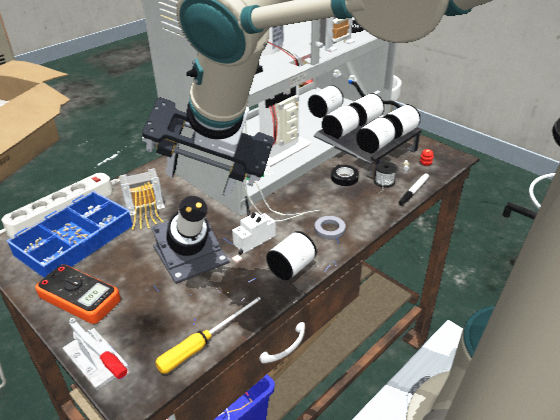

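The picture shows the capacitor standing square in the socket at (188,218), the gripper clear of it, and the collar empty at (329,227) with the bystanders where they were. I'm handing it in.

```bash
python3 -c "
from workcell import manip
print(manip.sign_off())"
```

```text
the job is handed in; nothing more can be done
None
```

The capacitor is locked in the twist-lock socket: it resisted turning back, sits about 30 mm deep and square to within 1°. The gripper is clear, the bystanders are in place, and the job was handed in at about 18 s.

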